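Three bench modules back into their own nests

ROBOT

A 6-joint arm with a two-finger parallel gripper is mounted at the origin on the work surface. World frame = base frame: x ahead of the robot, y to its left, z up, the work surface at z = 0. Lengths are in m, angles in rad, forces in N, time in s.
With the tool pointing down it reaches from about 0.375 to 0.9 m from the base axis. Payload 3.1 kg.
Tool frame: the origin (TCP) lies midway between the tips of the shut fingers; the grasp point (between the pads) lies 19 mm behind it (manip.grip_depth is the distance from the TCP to the grasp point, in m); z points along the fingers, y is the line along which they close (so a half turn about z gives the same grasp; the last joint's range is limited). The gripper opens to 85 mm and grips with 20 to 120 N. Pads are 22 mm wide; open, the fingers measure 114 mm over their backs; the gripper's body (76 mm by 85 mm) begins 54 mm behind the grasp point. The pads swing forward as they close: fully open they stand 13 mm farther back than shut.
Start: joints at [-1.308, 0.527, 1.433, -0, 1.181, -0.178], TCP at [0.267, -0.565, 0.231] pointing down, gripper open.
Joint ranges: [-3.08, 3.08], [-0.75, 2.2], [0.22, 2.44], [-1.43, 4.57], [0, 2.65], [-2.85, 2.85]. Speed limits (rad/s): [2.79, 2.79, 3.14, 3.14, 3.14, 3.14].

INTERFACE

Orientations are given as a unit quaternion [x, y, z, w].
In Python, from station import telemetry, snapshot, manip gives the robot as it stands. The module is installed in compiled form; this text tells all that it offers.
- The arm moves only by the shell command python3 -m crank 'ROWS' [OPENING] [FORCE]. ROWS is text: rows parted by semicolons, each of 6 numbers parted by spaces: the shift along the tool's x, y, z as a fraction of full scale, then the turn, a rotation vector about the tool's x, y, z as a fraction of full scale. A call has exactly 5 rows; each row shifts and turns the commanded pose from where the row before left it, along the tool's axes as they then stand; what a row does not reach is not made up. Full scale, the value 1, is 4 cm for a shift and 90 degrees for a turn. A row lasts 1/10 s, in which the tool goes at most 50 mm and 8.59 degrees, less where a joint would pass 70% of its speed; a pose out of reach is approached as far as the arm can. A call with a number of a shift or a turn outside -1 to 1 is refused whole. A call with a gripper value outside its range is refused whole. OPENING is the opening, from -1 (shut) to 1 (fully open), set as the call begins (- or left out, the last holds). The fingers move at their own pace and stop on an object; FORCE is the grip in N (left out, the last holds). Time passes only in rows, so rows that do not move let the fingers close, or fill a call up. It gives the time, the measured TCP pose, the force, the opening and the grip force at its end, in the units of the state.
- telemetry.sense(): the state, without advancing time (a new reading comes with each control period).
- snapshot(name): name is "side" or "top" or "wrist"; returns a dict with "image" (400x640x3 uint8, red, green, blue), "depth" (400x640 float32, m along the optical axis (not along the pixel's ray), 0 where there is no reading), "camera_matrix" (3x3 intrinsics, pixels), "rvec" (rotation vector, rad) and "tvec" (3), from world to camera coordinates, as OpenCV has them. Camera axes: x right, y down, z forward; pixel columns grow to the right and rows downward; lengths in m; the calibration is good to about 2 mm. A picture is of the moment at which its call begins.
- manip.sign_off(): hands the job in; it is judged then, once.
The state is a dict: "t": time; "q": joint angles; "qd": joint speeds; "tau": joint torques, N m; "tcp_pos": TCP position; "tool_rot": TCP orientation; "force": force on the tool from outside, world axes, zero at the start; "ft_torque": the same for the moment, N m; "finger_gap": opening from 0.0 (shut) to 1.0 (fully open); "gripper_force": force on a finger pad.
Only numpy, scipy, OpenCV 4.12 (cv2) and the standard library are available. Lean on these libraries where they do the work, as an engineer would, in place of code of your own. Each camera call takes 0.05 s, during which the arm holds its last target. There are 200 camera calls.

TASK

The red, blue and green modules on the electronics bench each lie in a test nest of the wrong colour. Move them round so that each lies flat in the nest of its own colour, inside the rim, using the empty grey nest as the parking place for one of them on the way and leaving it empty again. Keep the modules upright, and leave the mouse, the multimeter and the purple circuit board where they are.

Things in the scene. Friction and masses are not known exactly. Their poses are not given: they have to be found in the camera images.
- module_red: red instrument module: plastic box 66 mm (its x) by 40 mm (its y) by 38 mm high, with one round black knob on top (44 mm high in all); a steel socket, 13 mm across, sticks out 10 mm at each x end, 22 mm up. About 0.18 kg. Origin: centre of the underside, z up. Gripped from above across the 40 mm. Starts in a nest of another colour
- module_blue: blue instrument module: plastic box 66 mm (its x) by 40 mm (its y) by 38 mm high, with two small white switches on top (44 mm high in all); a steel socket, 13 mm across, sticks out 10 mm at each x end, 22 mm up. About 0.18 kg. Origin: centre of the underside, z up. Gripped from above across the 40 mm. Starts in a nest of another colour
- module_green: green instrument module: plastic box 66 mm (its x) by 40 mm (its y) by 38 mm high, with a small pale display in a black frame on top (40 mm high in all); a steel socket, 13 mm across, sticks out 10 mm at each x end, 22 mm up. About 0.18 kg. Origin: centre of the underside, z up. Gripped from above across the 40 mm. Starts in a nest of another colour
- nest_red: red nest fixed to the bench, home of the red module: a tray, outside 98 mm (its x) by 72 mm (its y), floor 4 mm thick with a black pad, rim 8 mm wide and 4 mm higher than the floor. Recess 82 by 56 mm (8 mm to spare round a module). Origin: centre of the underside, z up; a seated module's origin is 4 mm above it, its x along the nest's x, either way round
- nest_blue: blue nest fixed to the bench, home of the blue module: a tray, outside 98 mm (its x) by 72 mm (its y), floor 4 mm thick with a black pad, rim 8 mm wide and 4 mm higher than the floor. Recess 82 by 56 mm (8 mm to spare round a module). Origin: centre of the underside, z up; a seated module's origin is 4 mm above it, its x along the nest's x, either way round
- nest_green: green nest fixed to the bench, home of the green module: a tray, outside 98 mm (its x) by 72 mm (its y), floor 4 mm thick with a black pad, rim 8 mm wide and 4 mm higher than the floor. Recess 82 by 56 mm (8 mm to spare round a module). Origin: centre of the underside, z up; a seated module's origin is 4 mm above it, its x along the nest's x, either way round
- nest_grey: grey nest fixed to the bench, empty at the start, for parking: a tray, outside 98 mm (its x) by 72 mm (its y), floor 4 mm thick with a black pad, rim 8 mm wide and 4 mm higher than the floor. Recess 82 by 56 mm (8 mm to spare round a module). Origin: centre of the underside, z up; a seated module's origin is 4 mm above it, its x along the nest's x, either way round
- mouse: a computer mouse, white on black, 112 mm long (its x) by 60 mm by 37 mm high, loose; bystander, to be left alone. Origin: centre of the underside
- meter: an orange hand-held multimeter lying on its back, 132 mm long (its x) by 68 mm by 37 mm high, loose; bystander, to be left alone. Origin: centre of the underside
- board: a bare purple circuit board with parts on it, 90 mm (its x) by 60 mm by 19 mm high, loose; bystander, to be left alone. Origin: centre of the underside
Not all that is in view belongs to the job. What is meant by the nest_grey is not yellow, and is the larger of those in its own colour.

How it is judged:
On the way, in this order (a step that is already met when the one before it is completed fails the run):
1. one of the modules has been set down flat in the grey nest and let go (((horizontal distance between module_red and nest_grey below 0.014 m and z of module_red in the frame of nest_grey below 0.007 m and angle between module_red's own z axis and vertical below 0.08 rad and linear speed of module_red below 0.02 m/s and contact force between the fingers and module_red below 0.2 N) or (horizontal distance between module_blue and nest_grey below 0.014 m and z of module_blue in the frame of nest_grey below 0.007 m and angle between module_blue's own z axis and vertical below 0.08 rad and linear speed of module_blue below 0.02 m/s and contact force between the fingers and module_blue below 0.2 N) or (horizontal distance between module_green and nest_grey below 0.014 m and z of module_green in the frame of nest_grey below 0.007 m and angle between module_green's own z axis and vertical below 0.08 rad and linear speed of module_green below 0.02 m/s and contact force between the fingers and module_green below 0.2 N))), for 0.2 s.
2. all three modules lie in the nests of their own colours (horizontal distance between module_red and nest_red below 0.014 m and z of module_red in the frame of nest_red below 0.007 m and angle between each of module_red, module_blue, module_green's own z axis and vertical below 0.08 rad and linear speed of each of module_red, module_blue, module_green below 0.02 m/s and horizontal distance between module_blue and nest_blue below 0.014 m and z of module_blue in the frame of nest_blue below 0.007 m and horizontal distance between module_green and nest_green below 0.014 m and z of module_green in the frame of nest_green below 0.007 m), for 0.2 s.
At the end, for the whole second after the job is handed in: each module lies flat in the recess of the nest of its own colour (centre within 14 mm of the nest's, underside on the recess floor to 3 mm, tilt under 0.08 rad), at rest; the grey nest is thereby empty (all of step 2); the robot touches nothing.
It fails at once if the mouse is pushed more than 20 mm from its place (distance of mouse from where it was at the start of the episode above 0.02 m).
It fails at once if the multimeter is pushed more than 20 mm from its place (distance of meter from where it was at the start of the episode above 0.02 m).
It fails at once if the circuit board is pushed more than 20 mm from its place (distance of board from where it was at the start of the episode above 0.02 m).
It fails at once if a module is tipped over (more than 0.7 rad) (angle between any of module_red, module_blue, module_green's own z axis and vertical above 0.7 rad).
It also fails if it takes over 112 s, if anything falls off the work surface, if the arm or the gripper's body presses on something with over 40 N, if the wrist force passes 120 N, or if a joint passes its speed limit or range.

## Working session

There is one attempt and no reset: what is moved stays moved. The work goes in short steps, Python scripts to look and compute and a shell command to move; the robot and the scene stay as the last step left them, time stands still between calls to the robot, and variables do not carry over. Pictures are saved under pics/ and viewed, at most 14 in all, crops included, and the job is handed in when it is done.

```bash
mkdir -p pics; ls
python3 - <<'E'
from station import telemetry, snapshot, manip
import cv2,numpy as np,pickle
for n in ["top","side"]:
    s=snapshot(n); pickle.dump(s,open(n+".pkl","wb"))
    cv2.imwrite(f"pics/{n}0.png",s["image"][:,:,::-1])
    R=cv2.Rodrigues(s["rvec"])[0]; print(n,-R.T@np.ravel(s["tvec"]),R.round(2).tolist(),s["camera_matrix"][0,0])
st=telemetry.sense();print(st["t"],st["tcp_pos"],st["tool_rot"],st["finger_gap"],manip.grip_depth)
E
```

```text
pics
top [ 0.34836232 -0.04109133  0.91957057] [[-0.02, -1.0, -0.03], [-0.99, 0.02, -0.16], [0.16, 0.02, -0.99]] 381.10662096676396
side [-0.16537775 -0.64713293  0.86384826] [[0.69, -0.72, -0.02], [-0.51, -0.47, -0.73], [0.52, 0.51, -0.69]] 424.7429438545107
0.1 [ 0.26710008 -0.5643412   0.23041777] [ 9.75698736e-01  2.19114116e-01 -3.77649324e-05 -9.89338098e-04] 1.0000303037821252 0.0187
```

View pics/top0.png

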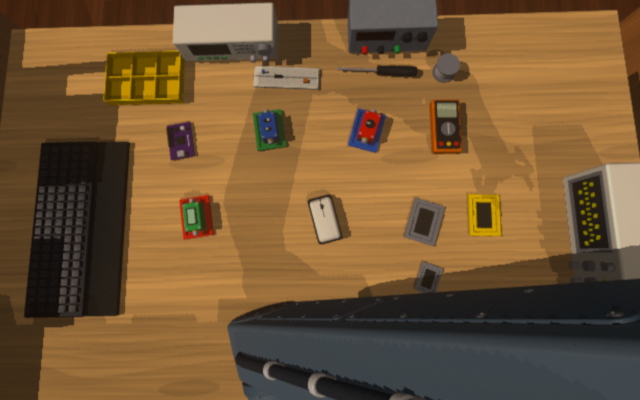

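View pics/side0.png

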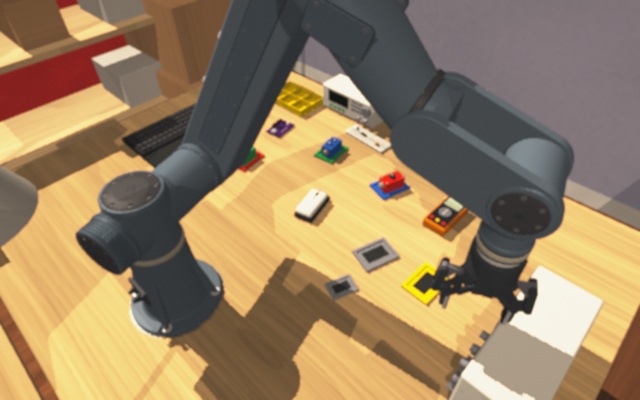

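The top view shows green module in red nest (196,216), blue in green nest (269,130), and red in blue nest (369,129). The large grey nest is at (425,221); the decoys are a small grey nest (429,276) and a yellow one (485,214). The mouse is at (325,218), the meter at (446,127) and the board at (180,140). The side view shows the same layout, with the arm clear of it.

```bash
cat > meas.py <<'E'
import cv2,numpy as np
from station import snapshot
def plane(s,uv,z):
    R=cv2.Rodrigues(s["rvec"])[0]; c=-R.T@np.ravel(s["tvec"])
    uv=np.asarray(uv,float).reshape(-1,2); d=np.c_[uv,np.ones(len(uv))]@np.linalg.inv(s["camera_matrix"]).T@R
    return (c+d*((z-c[2])/d[:,2])[:,None])[:,:2]
def world(s):
    R=cv2.Rodrigues(s["rvec"])[0]; c=-R.T@np.ravel(s["tvec"])
    v,u=np.mgrid[:400,:640]; p=np.stack([u,v,np.ones_like(u)],-1)*s["depth"][...,None]
    return (p@np.linalg.inv(s["camera_matrix"]).T)@R+c
def rect(s,mask,z):
    """min-area rectangle of the mask's points on plane z: centre, long, short, yaw of long"""
    v,u=np.nonzero(mask); uv=np.r_[np.c_[u-.5,v],np.c_[u+.5,v],np.c_[u,v-.5],np.c_[u,v+.5]]
    (c,wh,a)=cv2.minAreaRect((plane(s,uv,z)*1000).astype(np.float32))
    if wh[0]<wh[1]: wh=wh[::-1]; a+=90
    a=(a+90)%180-90
    return np.round(c,1),np.round(wh,1),round(a,1)
def colours(s):
    h,sa,v=cv2.split(cv2.cvtColor(s["image"],cv2.COLOR_RGB2HSV)); h=h.astype(int)
    return dict(red=((h<6)|(h>172))&(sa>140)&(v>60),green=(h>45)&(h<85)&(sa>90)&(v>40),blue=(h>100)&(h<125)&(sa>120)&(v>50),grey=(sa<70)&(v>60)&(v<170))
def biggest(m):
    m=cv2.morphologyEx(m.astype(np.uint8),cv2.MORPH_OPEN,np.ones((2,2)))
    n,l,st,ce=cv2.connectedComponentsWithStats(m); i=1+np.argmax(st[1:,4]); return l==i
E
python3 - <<'E'
from meas import *; import pickle
s=pickle.load(open("top.pkl","rb")); C=colours(s); W=world(s)
box=lambda u,v,r=32:(abs(np.mgrid[:400,:640][1]-u)<r)&(abs(np.mgrid[:400,:640][0]-v)<r)
for n,m,u,v in [("red","green",196,216),("green","blue",269,130),("blue","red",369,129),("grey",None,425,221)]:
    k=biggest(C[n]&box(u,v)&(W[...,2]<.02))
    print("nest",n,rect(s,k,.007),k.sum(),"z",np.median(W[k][:,2]))
    if m:
        k=biggest(C[m]&box(u,v)&(W[...,2]>.03)); print("  module",m,rect(s,k,.042),k.sum(),"z",np.median(W[k][:,2]))
E
```

```text
nest red (array([477.7, 266.5]), array([34.9, 17.2]), 88.7) 63 z 0.00788917564023428
  module green (array([432.7, 276.1]), array([65.5, 39.5]), 5.2) 260 z 0.04298673172005629
nest green (array([649.4, 102. ]), array([99.2, 72.5]), 7.8) 280 z 0.007520538596157811
  module blue (array([649.8, 100.8]), array([64.5, 40.5]), 8.2) 310 z 0.04257948536240436
nest blue (array([ 641.7, -140.9]), array([97.9, 71.1]), -16.7) 314 z 0.006849744874706687
  module red (array([ 642.3, -142.9]), array([69.8, 41.3]), -19.3) 370 z 0.04256550330952641
nest grey (array([ 412.7, -268.3]), array([98.3, 73.7]), -18.6) 848 z 0.006197275328412077
```

```bash
cat > plan.py <<'E'
import sys,numpy as np
from station import telemetry
from scipy.spatial.transform import Rotation as Ro
# usage: plan.py x y z(mm) yaw(deg): turn units first, then shift units along tool axes after the turn
x,y,z,yaw=map(float,sys.argv[1:]); st=telemetry.sense(); R=Ro.from_quat(st["tool_rot"])
c=[]
for k in (-180,0,180):
    T=Ro.from_euler("z",yaw+k,degrees=True)*Ro.from_euler("x",180,degrees=True)
    c.append((np.linalg.norm((R.inv()*T).as_rotvec()),k,T))
c.sort(key=lambda a:a[0])
for _,k,T in c[:1] if abs(c[0][0]-c[1][0])>.6 else c[:2]:
    r=np.degrees((R.inv()*T).as_rotvec())/90
    d=T.inv().apply(np.array([x,y,z])/1000-st["tcp_pos"])/.04
    print("turn",r.round(3),"shift",d.round(2),"q6",st["q"][5].round(2))
print("now",(st["tcp_pos"]*1000).round(1),"t",round(st["t"],1),"gap",round(st["finger_gap"],3),"gf",np.round(st["gripper_force"],1),"F",np.round(st["force"],1))
E
python3 - <<'E'
from meas import *; import pickle
s=pickle.load(open("top.pkl","rb")); C=colours(s); W=world(s)
vv,uu=np.mgrid[:400,:640]
k=C["red"]&(abs(uu-196)<32)&(abs(vv-216)<32)&(W[...,2]<.02)
print(rect(s,k,.007),k.sum())
E
python3 plan.py 642 -142 130 -18.5
```

```text
(array([437.5, 281.6]), array([97.7, 72.4]), 8.3) 243
turn [-0.001  0.     0.487] shift [  5.54 -12.99   2.51] q6 -0.18
now [ 267.1 -564.3  230.4] t 0.1 gap 1.0 gf 0.0 F [-0.8  0.5 -0.5]
```

```bash
python3 -m crank '0 0 0 0 0 0.09; 0 0 0 0 0 0.09; 0 0 0 0 0 0.09; 0 0 0 0 0 0.09; 0 0 0 0 0 0.09' 1 40
python3 -m crank '0 0 0 0 0 0.037; 0.4 -0.8 0 0 0 0; 0.4 -0.8 0 0 0 0; 0.4 -0.8 0 0 0 0; 0.4 -0.8 0 0 0 0'
python3 -m crank '0.4 -0.8 0.2 0 0 0; 0.4 -0.8 0.2 0 0 0; 0.4 -0.8 0.2 0 0 0; 0.4 -0.8 0.2 0 0 0; 0.4 -0.8 0.2 0 0 0'
python3 -m crank '0.4 -0.8 0.2 0 0 0; 0.4 -0.8 0.2 0 0 0; 0.4 -0.8 0.2 0 0 0; 0.4 -0.8 0.2 0 0 0; 0.3 -0.8 0.2 0 0 0'
python3 -m crank '0.2 -0.8 0.2 0 0 0; 0.2 -0.8 0.2 0 0 0; 0 0 0 0 0 0; 0 0 0 0 0 0; 0 0 0 0 0 0' | tail -5
python3 plan.py 642 -142 11 -18.5
python3 - <<'E'
from meas import *
s=snapshot("wrist"); cv2.imwrite("pics/w1.png",s["image"][:,:,::-1])
C=colours(s);W=world(s)
near=np.hypot(W[...,0]-.642,W[...,1]+.142)<.08
print(rect(s,C["blue"]&near&(W[...,2]<.02),.007)); print(rect(s,biggest(C["red"]&near&(W[...,2]>.03)),.042))
E
```

```text
t: 0.6
tcp_pos: [0.2672, -0.5645, 0.2307]
tool_rot: [0.991, -0.135, -0.0, -0.001]
force: [-0.2, 0.8, 0.4]
finger_gap: 1.001
gripper_force: 0.0
t: 1.1
tcp_pos: [0.3691, -0.4626, 0.2308]
tool_rot: [0.987, -0.161, -0.0, -0.0]
force: [-0.4, 0.0, 0.4]
finger_gap: 1.002
gripper_force: 0.0
t: 1.6
tcp_pos: [0.4959, -0.3362, 0.1906]
tool_rot: [0.987, -0.161, -0.0, -0.0]
force: [0.7, -0.5, -0.5]
finger_gap: 0.999
gripper_force: 0.0
t: 2.1
tcp_pos: [0.6191, -0.2089, 0.1505]
tool_rot: [0.987, -0.161, -0.0, -0.0]
force: [0.5, -0.6, 0.5]
finger_gap: 0.997
gripper_force: 0.0
tcp_pos: [0.6532, -0.1552, 0.1352]
tool_rot: [0.987, -0.161, -0.0, 0.0]
force: [0.2, 0.1, 0.3]
finger_gap: 1.002
gripper_force: 0.0
turn [ 0.     0.    -0.001] shift [-0.37 -0.22  3.11] q6 1.5
now [ 653.2 -155.2  135.2] t 2.6 gap 1.002 gf 0.0 F [0.2 0.1 0.3]
(array([ 645.9, -141.1]), array([98.8, 72. ]), -16.8)
(array([ 649. , -145.5]), array([67.1, 39.8]), -19.5)
```

View pics/w1.png

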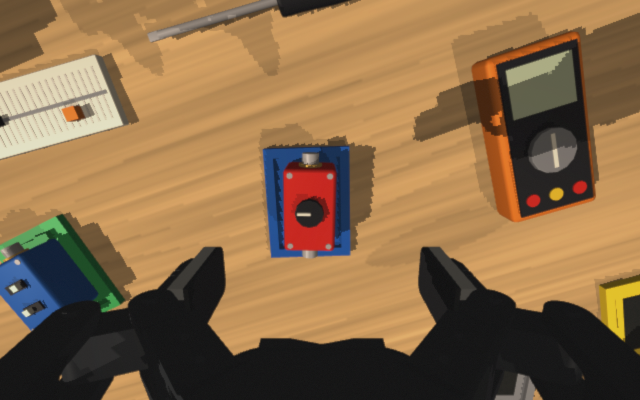

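The wrist picture shows the red module (310,205) in the blue nest (308,200), with the fingers straddling it symmetrically and clear space around. I'll descend on the mean of the two views.

```bash
python3 plan.py 645.5 -144.3 12 -19.4
```

```text
turn [ 0.    -0.     0.009] shift [-0.28 -0.2   3.09] q6 1.5
now [ 653.2 -155.5  135.5] t 2.6 gap 1.001 gf 0.0 F [-0.2 -0.3  0.8]
```

```bash
python3 -m crank '0 0 0 0 0 0.009; -0.28 -0.2 0 0 0 0; 0 0 0.5 0 0 0; 0 0 0.5 0 0 0; 0 0 0.5 0 0 0' >/dev/null
python3 -m crank '0 0 0.5 0 0 0; 0 0 0.4 0 0 0; 0 0 0.4 0 0 0; 0 0 0.29 0 0 0; 0 0 0 0 0 0' 
python3 -m crank '0 0 0 0 0 0; 0 0 0 0 0 0; 0 0 0 0 0 0; 0 0 0 0 0 0; 0 0 0 0 0 0' -1 40
python3 -m crank '0 0 0 0 0 0; 0 0 0 0 0 0; 0 0 0 0 0 0; 0 0 0 0 0 0; 0 0 0 0 0 0'
```

```text
t: 3.65
tcp_pos: [0.6444, -0.1427, 0.0099]
tool_rot: [0.986, -0.168, -0.002, -0.0]
force: [-0.1, -0.1, -0.4]
finger_gap: 1.002
gripper_force: 0.0
t: 4.15
tcp_pos: [0.6465, -0.1434, 0.0128]
tool_rot: [0.986, -0.168, 0.001, 0.0]
force: [0.1, 1.0, 4.2]
finger_gap: 0.464
gripper_force: 42.9
t: 4.65
tcp_pos: [0.6465, -0.1434, 0.0128]
tool_rot: [0.986, -0.168, 0.001, 0.0]
force: [-0.6, 0.9, 5.7]
finger_gap: 0.457
gripper_force: 43.0
```

```bash
python3 -m crank '0 0 -0.3 0 0 0; 0 0 -0.5 0 0 0; 0 0 -0.6 0 0 0; 0 0 -0.6 0 0 0; 0 0 -0.3 0 0 0'
python3 plan.py 413 -268 105 -18.6
```

```text
t: 5.15
tcp_pos: [0.6463, -0.1434, 0.1058]
tool_rot: [0.986, -0.168, 0.001, 0.0]
force: [0.4, 0.3, -2.4]
finger_gap: 0.463
gripper_force: 42.3
turn [ 0.    -0.002 -0.008] shift [-4.53  4.81  0.02] q6 1.52
now [ 646.3 -143.4  105.8] t 5.2 gap 0.463 gf 42.3 F [ 0.4  0.3 -2.4]
```

```bash
python3 -m crank '-0.3 0.3 0 0 0 -0.008; -0.5 0.55 0 0 0 0; -0.5 0.55 0 0 0 0; -0.5 0.55 0 0 0 0; -0.5 0.55 0 0 0 0' >/dev/null
python3 -m crank '-0.5 0.55 0 0 0 0; -0.5 0.55 0 0 0 0; -0.5 0.55 0 0 0 0; -0.5 0.46 0 0 0 0; -0.23 0.2 0 0 0 0' >/dev/null
python3 -m crank '0 0 0 0 0 0; 0 0 0 0 0 0; 0 0 0 0 0 0; 0 0 0 0 0 0; 0 0 0 0 0 0' >/dev/null
python3 plan.py 413 -268 13 -18.6
python3 - <<'E'
from meas import *
s=snapshot("wrist"); cv2.imwrite("pics/w2.png",s["image"][:,:,::-1])
C=colours(s);W=world(s)
k=C["red"]&(W[...,2]>.08)&(np.hypot(W[...,0]-.413,W[...,1]+.268)<.08); print(rect(s,biggest(k),.137),np.median(W[k][:,2]))
k=biggest(C["grey"]&(W[...,2]<.012)&(np.hypot(W[...,0]-.413,W[...,1]+.268)<.08)); print(rect(s,k,.007))
E
```

```text
turn [ 0.    -0.     0.001] shift [0.   0.02 2.27] q6 1.09
now [ 413.2 -267.1  103.7] t 6.7 gap 0.461 gf 42.3 F [-0.4 -0.4 -1.7]
(array([ 422.1, -271.1]), array([66.8, 38.1]), -18.5) 0.13218647191698926
(array([ 440.4, -278.2]), array([72.7, 44. ]), 71.4)
```

View pics/w2.png

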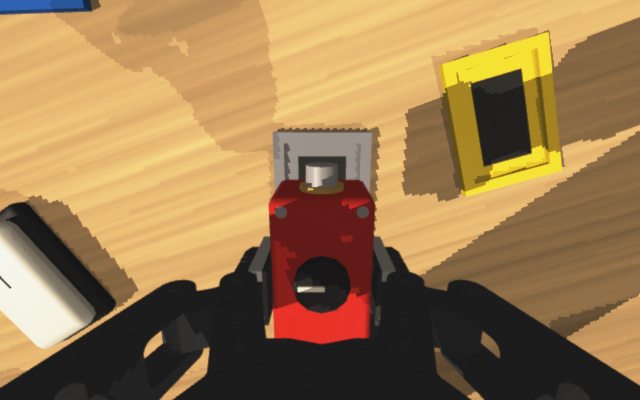

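The wrist view shows the red module held level (320,260), in line with the grey nest whose far end shows at (325,160). I'll check the along-axis offset more precisely using depth points.

```bash
cat > held.py <<'E'
# held module along the tool axes about the TCP, from the wrist depth: extents of the top-face points
import sys
from meas import *; from station import telemetry
from scipy.spatial.transform import Rotation as Ro
s=snapshot("wrist"); st=telemetry.sense(); C=colours(s); W=world(s); R=Ro.from_quat(st["tool_rot"])
P=R.inv().apply((W-st["tcp_pos"]).reshape(-1,3)).reshape(W.shape)*1000
k=C[sys.argv[1]]&(np.abs(P[...,0])<60)&(np.abs(P[...,1])<30)&(P[...,2]<20)&(P[...,2]>-45)
zt=np.percentile(P[k][:,2],5); t=k&(abs(P[...,2]-zt)<4)
print("top z (tool)",zt.round(1),"x",np.percentile(P[t][:,0],[1,99]).round(1),"y",np.percentile(P[t][:,1],[1,99]).round(1),"all x",np.percentile(P[k][:,0],[1,99]).round(1))
E
python3 held.py red
```

```text
top z (tool) -29.6 x [-24.2  35.3] y [-18.5  19.7] all x [-24.1  35.7]
```

```bash
python3 -m crank '-0.03 0.02 0.4 0 0 0; 0 0 0.5 0 0 0; 0 0 0.5 0 0 0; 0 0 0.4 0 0 0; 0 0 0.25 0 0 0' >/dev/null
python3 -m crank '0 0 0.12 0 0 0; 0 0 0.08 0 0 0; 0 0 0 0 0 0; 0 0 0 0 0 0; 0 0 0 0 0 0'
python3 -m crank '0 0 0 0 0 0; 0 0 0 0 0 0; 0 0 0 0 0 0; 0 0 0 0 0 0; 0 0 0 0 0 0' 0.6
python3 -m crank '0 0 -0.3 0 0 0; 0 0 -0.6 0 0 0; 0 0 -0.8 0 0 0; 0 0 -0.8 0 0 0; 0 0 -0.5 0 0 0' 1
python3 - <<'E'
from meas import *
s=snapshot("wrist"); cv2.imwrite("pics/w3.png",s["image"][:,:,::-1])
C=colours(s);W=world(s)
n=(np.hypot(W[...,0]-.413,W[...,1]+.268)<.08)
k=biggest(C["red"]&(W[...,2]>.03)&n); print(rect(s,k,.042),np.median(W[k][:,2]))
k=C["grey"]&(W[...,2]<.012)&(W[...,2]>.004)&n; print(rect(s,biggest(k),.007))
E
python3 plan.py 650 101 115 8
```

```text
t: 7.75
tcp_pos: [0.4114, -0.2682, 0.0143]
tool_rot: [0.987, -0.162, 0.001, 0.0]
force: [0.7, -0.0, -2.5]
finger_gap: 0.458
gripper_force: 42.3
t: 8.25
tcp_pos: [0.4111, -0.2679, 0.0138]
tool_rot: [0.987, -0.162, 0.0, 0.0]
force: [0.8, -0.3, 0.2]
finger_gap: 0.798
gripper_force: 0.0
t: 8.75
tcp_pos: [0.4116, -0.2683, 0.1366]
tool_rot: [0.987, -0.162, 0.001, 0.001]
force: [0.5, 0.4, -0.2]
finger_gap: 0.999
gripper_force: 0.0
(array([ 413.2, -270.4]), array([67.4, 40.2]), -18.6) 0.04134806657433193
(array([ 414.4, -269.5]), array([98., 73.]), -18.6)
turn [ 0.003 -0.004 -0.295] shift [ 7.16 -8.34  0.59] q6 1.09
now [ 412.8 -269.4  138.8] t 8.8 gap 1.005 gf 0.0 F [ 1.1 -0.5  1.6]
```

View pics/w3.png

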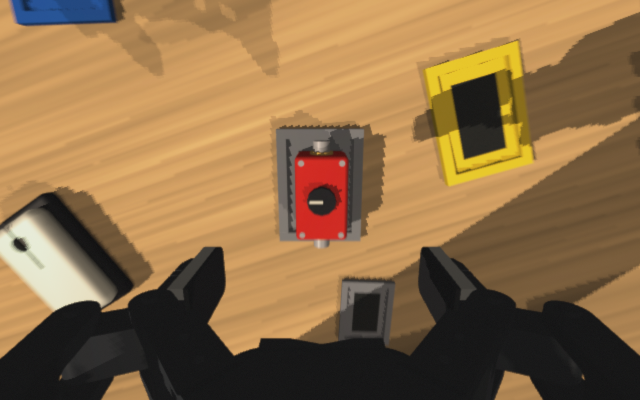

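The red module (320,200) sits flat inside the grey nest, about 1.5 mm off centre. Next is the blue module.

```bash
python3 -m crank '0 0 0 0 0 -0.09; 0 0 0 0 0 -0.09; 0 0 0 0 0 -0.08; 0 0 0 0 0 -0.035; 0.4 -0.4 0 0 0 0' >/dev/null
python3 -m crank '0.65 -0.8 0 0 0 0; 0.65 -0.8 0 0 0 0; 0.65 -0.8 0 0 0 0; 0.65 -0.8 0 0 0 0; 0.65 -0.8 0 0 0 0' >/dev/null
python3 -m crank '0.65 -0.8 0 0 0 0; 0.65 -0.8 0 0 0 0; 0.65 -0.8 0 0 0 0; 0.65 -0.8 0 0 0 0; 0.65 -0.8 0 0 0 0' >/dev/null
python3 -m crank '0 0 0 0 0 0; 0 0 0 0 0 0; 0 0 0 0 0 0; 0 0 0 0 0 0; 0 0 0 0 0 0' >/dev/null
python3 - <<'E'
from meas import *
s=snapshot("wrist")
C=colours(s);W=world(s)
n=(np.hypot(W[...,0]-.65,W[...,1]-.101)<.08)
k=biggest(C["blue"]&(W[...,2]>.03)&n); print(rect(s,k,.042),np.median(W[k][:,2]))
k=C["green"]&(W[...,2]<.02)&n; print(rect(s,k,.007))
E
python3 plan.py 650 101 12.5 8
```

```text
(array([653.6,  99.5]), array([65.8, 39.7]), 8.2) 0.04137609603631501
(array([652.7, 101.8]), array([98.4, 72.9]), 7.3)
turn [-0.     0.    -0.002] shift [0.3  0.07 3.03] q6 1.42
now [637.7 101.9 133.8] t 10.8 gap 1.002 gf 0.0 F [-0.4 -0.8 -0.2]
```

```bash
python3 -m crank '0.37 0.11 0 0 0 0; 0 0 0.5 0 0 0; 0 0 0.5 0 0 0; 0 0 0.5 0 0 0; 0 0 0.5 0 0 0' >/dev/null
python3 -m crank '0 0 0.5 0 0 0; 0 0 0.35 0 0 0; 0 0 0.18 0 0 0; 0 0 0 0 0 0; 0 0 0 0 0 0' 
python3 -m crank '0 0 0 0 0 0; 0 0 0 0 0 0; 0 0 0 0 0 0; 0 0 0 0 0 0; 0 0 0 0 0 0' -1 40 >/dev/null
python3 -m crank '0 0 0 0 0 0; 0 0 0 0 0 0; 0 0 0 0 0 0; 0 0 -0.2 0 0 0; 0 0 -0.4 0 0 0'
python3 -m crank '0 0 -0.5 0 0 0; 0 0 -0.5 0 0 0; 0 0 -0.5 0 0 0; 0 0 -0.3 0 0 0; 0 0 0 0 0 0'
python3 held.py blue; python3 plan.py 645 -141 105 -16.8
```

```text
t: 11.85
tcp_pos: [0.6539, 0.1006, 0.0131]
tool_rot: [0.998, 0.069, 0.001, 0.0]
force: [0.6, -0.2, -0.2]
finger_gap: 0.999
gripper_force: 0.0
t: 12.85
tcp_pos: [0.6514, 0.1007, 0.0353]
tool_rot: [0.998, 0.069, -0.002, -0.0]
force: [0.3, 0.3, -1.5]
finger_gap: 0.459
gripper_force: 42.1
t: 13.35
tcp_pos: [0.6547, 0.1007, 0.1111]
tool_rot: [0.998, 0.069, 0.002, 0.0]
force: [-0.6, -0.9, -1.3]
finger_gap: 0.461
gripper_force: 42.1
top z (tool) -30.5 x [-24.3  33.3] y [-18.1  19.8] all x [-24.2  33.7]
turn [-0.    -0.001  0.275] shift [1.54 5.85 0.11] q6 1.42
now [653.7 100.7 109.6] t 13.4 gap 0.464 gf 42.1 F [ 0.3 -0.4 -1.7]
```

```bash
python3 -m crank '0 0 0 0 0 0.06; 0 0 0 0 0 0.08; 0 0 0 0 0 0.08; 0 0 0 0 0 0.055; 0.1 0.3 0 0 0 0' >/dev/null
python3 -m crank '0.18 0.6 0 0 0 0; 0.18 0.7 0 0 0 0; 0.18 0.7 0 0 0 0; 0.18 0.7 0 0 0 0; 0.18 0.7 0 0 0 0' >/dev/null
python3 -m crank '0.18 0.7 0 0 0 0; 0.18 0.7 0 0 0 0; 0.18 0.5 0 0 0 0; 0 0.25 0 0 0 0; 0 0 0 0 0 0' >/dev/null
python3 -m crank '0 0 0 0 0 0; 0 0 0 0 0 0; 0 0 0 0 0 0; 0 0 0 0 0 0; 0 0 0 0 0 0' >/dev/null
python3 held.py blue; python3 plan.py 645 -141 13.5 -16.8
python3 - <<'E'
from meas import *
s=snapshot("wrist"); cv2.imwrite("pics/w4.png",s["image"][:,:,::-1])
E
```

```text
top z (tool) -28.9 x [-24.9  32.6] y [-18.5  19.5] all x [-24.8  33. ]
turn [-0. -0.  0.] shift [0.01 0.01 2.38] q6 1.48
now [ 644.7 -140.6  108.6] t 15.4 gap 0.46 gf 42.1 F [-1.  -0.5 -2.5]
```

View pics/w4.png

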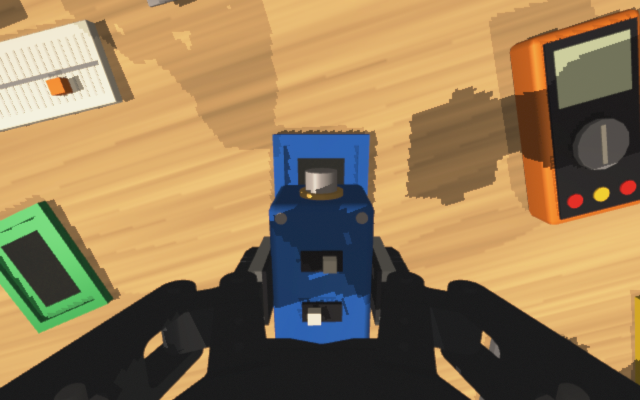

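The blue module (321,260) is held level and lined up with the blue nest, whose far end is at (325,155). I'm lowering it.

```bash
python3 -m crank '0.01 0 0.4 0 0 0; 0 0 0.5 0 0 0; 0 0 0.5 0 0 0; 0 0 0.5 0 0 0; 0 0 0.28 0 0 0' >/dev/null
python3 -m crank '0 0 0.12 0 0 0; 0 0 0.08 0 0 0; 0 0 0 0 0 0; 0 0 0 0 0 0; 0 0 0 0 0 0'
python3 -m crank '0 0 0 0 0 0; 0 0 0 0 0 0; 0 0 0 0 0 0; 0 0 0 0 0 0; 0 0 0 0 0 0' 0.6
python3 -m crank '0 0 -0.3 0 0 0; 0 0 -0.6 0 0 0; 0 0 -0.8 0 0 0; 0 0 -0.8 0 0 0; 0 0 -0.5 0 0 0' 1 >/dev/null
python3 - <<'E'
from meas import *
s=snapshot("wrist")
C=colours(s);W=world(s)
n=(np.hypot(W[...,0]-.645,W[...,1]+.141)<.08)
k=biggest(C["blue"]&(W[...,2]>.03)&n); print(rect(s,k,.042),np.median(W[k][:,2]))
k=C["blue"]&(W[...,2]<.012)&n; print(rect(s,k,.007))
E
python3 plan.py 434 276 130 5.2
```

```text
t: 16.5
tcp_pos: [0.6456, -0.1414, 0.014]
tool_rot: [0.989, -0.146, 0.001, 0.0]
force: [0.0, 0.0, -1.9]
finger_gap: 0.457
gripper_force: 42.2
t: 17.0
tcp_pos: [0.6451, -0.1412, 0.0134]
tool_rot: [0.989, -0.146, 0.0, 0.0]
force: [-0.1, 0.6, -0.2]
finger_gap: 0.799
gripper_force: 0.0
(array([ 645.5, -142.8]), array([67.5, 40.1]), -15.6) 0.04136711759688691
(array([ 645.6, -141.1]), array([98. , 72.7]), -16.7)
turn [ 0.002 -0.006 -0.244] shift [ -4.38 -10.9    0.25] q6 1.48
now [ 648.  -142.2  140.1] t 17.6 gap 0.998 gf 0.0 F [0.8 0.4 2.2]
```

Blue is seated 1.7 mm off centre. Now the green module.

```bash
python3 -m crank '0 0 0 0 0 -0.07; 0 0 0 0 0 -0.08; 0 0 0 0 0 -0.07; 0 0 0 0 0 -0.025; -0.2 -0.4 0 0 0 0' >/dev/null
python3 -m crank '-0.3 -0.75 0 0 0 0; -0.3 -0.75 0 0 0 0; -0.3 -0.75 0 0 0 0; -0.3 -0.75 0 0 0 0; -0.3 -0.75 0 0 0 0' >/dev/null
python3 -m crank '-0.3 -0.75 0 0 0 0; -0.3 -0.75 0 0 0 0; -0.3 -0.75 0 0 0 0; -0.3 -0.75 0 0 0 0; -0.3 -0.75 0 0 0 0' >/dev/null
python3 -m crank '-0.3 -0.75 0 0 0 0; -0.3 -0.75 0 0 0 0; -0.3 -0.75 0 0 0 0; -0.28 -0.75 0 0 0 0; 0 0 0 0 0 0' >/dev/null
python3 -m crank '0 0 0 0 0 0; 0 0 0 0 0 0; 0 0 0 0 0 0; 0 0 0 0 0 0; 0 0 0 0 0 0' >/dev/null
python3 - <<'E'
from meas import *
s=snapshot("wrist"); cv2.imwrite("pics/w5.png",s["image"][:,:,::-1])
C=colours(s);W=world(s)
n=(np.hypot(W[...,0]-.435,W[...,1]-.278)<.08)
k=biggest(C["green"]&(W[...,2]>.03)&n); print(rect(s,k,.042),np.median(W[k][:,2]))
k=C["red"]&(W[...,2]<.02)&n; print(rect(s,k,.007))
E
python3 plan.py 434 276 12.5 5.2
```

```text
(array([436.6, 276.4]), array([66.6, 39.6]), 8.5) 0.041308313278216546
(array([437.9, 279. ]), array([98.8, 72.5]), 8.2)
turn [ 0.  0. -0.] shift [0.07 0.02 3.02] q6 1.83
now [431.  276.5 133.3] t 20.1 gap 1.001 gf 0.0 F [0.  0.  0.1]
```

View pics/w5.png

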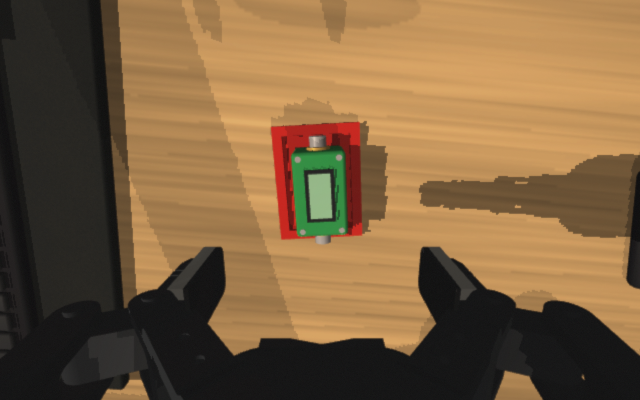

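The green module (320,192) is in the red nest and turned about 3° from the tool, with room for the fingers. I'll correct the yaw and grasp.

```bash
python3 -m crank '0 0 0 0 0 -0.037; 0.13 0.02 0 0 0 0; 0 0 0.5 0 0 0; 0 0 0.5 0 0 0; 0 0 0.5 0 0 0' >/dev/null
python3 -m crank '0 0 0.5 0 0 0; 0 0 0.5 0 0 0; 0 0 0.35 0 0 0; 0 0 0.17 0 0 0; 0 0 0 0 0 0' 
python3 -m crank '0 0 0 0 0 0; 0 0 0 0 0 0; 0 0 0 0 0 0; 0 0 0 0 0 0; 0 0 0 0 0 0' -1 40 >/dev/null
python3 -m crank '0 0 0 0 0 0; 0 0 0 0 0 0; 0 0 0 0 0 0; 0 0 -0.2 0 0 0; 0 0 -0.4 0 0 0'
python3 -m crank '0 0 -0.5 0 0 0; 0 0 -0.5 0 0 0; 0 0 -0.5 0 0 0; 0 0 -0.3 0 0 0; 0 0 0 0 0 0' >/dev/null
python3 held.py green; python3 plan.py 652 101.5 110 7.5
```

```text
t: 21.1
tcp_pos: [0.4359, 0.2767, 0.0117]
tool_rot: [0.997, 0.074, -0.001, 0.0]
force: [-0.3, -0.5, -0.5]
finger_gap: 0.998
gripper_force: 0.0
t: 22.1
tcp_pos: [0.4348, 0.2765, 0.036]
tool_rot: [0.997, 0.075, -0.002, 0.0]
force: [-0.2, 0.9, -2.3]
finger_gap: 0.465
gripper_force: 41.2
top z (tool) -29.9 x [-25.   33.4] y [-18.7  19.9] all x [-24.8  33.7]
turn [-0.    -0.001  0.012] shift [ 4.78  5.05 -0.02] q6 1.77
now [436.1 277.  109. ] t 22.6 gap 0.463 gf 41.3 F [-0.5 -0.2 -2.2]
```

```bash
python3 -m crank '0.2 0.25 0 0 0 0.012; 0.5 0.5 0 0 0 0; 0.6 0.6 0 0 0 0; 0.6 0.6 0 0 0 0; 0.6 0.6 0 0 0 0' >/dev/null
python3 -m crank '0.6 0.6 0 0 0 0; 0.6 0.6 0 0 0 0; 0.5 0.6 0 0 0 0; 0.4 0.5 0 0 0 0; 0.18 0.2 0 0 0 0' >/dev/null
python3 -m crank '0 0 0 0 0 0; 0 0 0 0 0 0; 0 0 0 0 0 0; 0 0 0 0 0 0; 0 0 0 0 0 0' >/dev/null
python3 held.py green; python3 plan.py 652 101.5 12.5 7.5
python3 - <<'E'
from meas import *
s=snapshot("wrist"); cv2.imwrite("pics/w6.png",s["image"][:,:,::-1])
E
```

```text
top z (tool) -28.8 x [-25.7  32.6] y [-18.7  19.9] all x [-25.7  32.9]
turn [-0.     0.     0.001] shift [0.01 0.03 2.41] q6 1.43
now [651.6 102.5 108.7] t 24.2 gap 0.458 gf 41.2 F [-0.8 -0.5 -1.9]
```

View pics/w6.png

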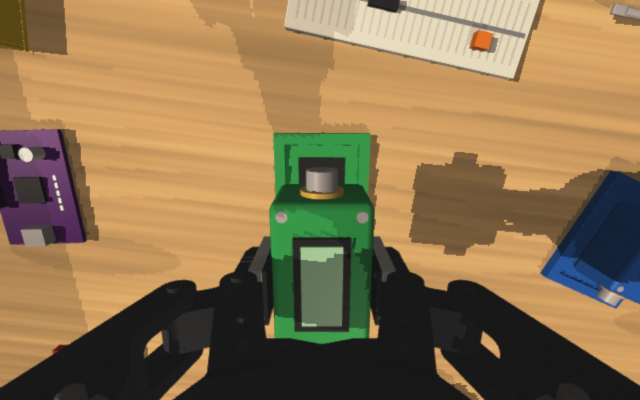

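The green module (321,262) is held over the green nest, whose far end is at (322,155), and lined up. The board is well clear at (40,190).

```bash
python3 -m crank '0.01 0.02 0.4 0 0 0; 0 0 0.5 0 0 0; 0 0 0.5 0 0 0; 0 0 0.5 0 0 0; 0 0 0.28 0 0 0' >/dev/null
python3 -m crank '0 0 0.12 0 0 0; 0 0 0.1 0 0 0; 0 0 0 0 0 0; 0 0 0 0 0 0; 0 0 0 0 0 0'
python3 -m crank '0 0 0 0 0 0; 0 0 0 0 0 0; 0 0 0 0 0 0; 0 0 0 0 0 0; 0 0 0 0 0 0' 0.6 >/dev/null
python3 -m crank '0 0 -0.3 0 0 0; 0 0 -0.6 0 0 0; 0 0 -0.8 0 0 0; 0 0 -0.8 0 0 0; 0 0 -0.5 0 0 0' 1 >/dev/null
python3 - <<'E'
from meas import *
s=snapshot("wrist")
C=colours(s);W=world(s)
n=(np.hypot(W[...,0]-.652,W[...,1]-.1015)<.08)
k=biggest(C["green"]&(W[...,2]>.03)&n); print(rect(s,k,.042),np.median(W[k][:,2]))
k=C["green"]&(W[...,2]<.012)&n; print(rect(s,k,.007))
E
python3 plan.py 412.5 -269.5 130 -18.6
```

```text
t: 25.25
tcp_pos: [0.6534, 0.1011, 0.0135]
tool_rot: [0.998, 0.065, 0.001, 0.0]
force: [0.8, -0.4, 2.2]
finger_gap: 0.459
gripper_force: 41.7
(array([653.8,  99.4]), array([67.6, 40.2]), 7.4) 0.04132075187956147
(array([652.3, 101.8]), array([98.7, 73.3]), 7.4)
turn [-0.001 -0.006  0.29 ] shift [-2.81 10.72  0.23] q6 1.42
now [655.7 101.2 139.2] t 26.3 gap 0.999 gf 0.0 F [0.5 0.1 1.8]
```

Green is seated. Now back for the red module, measured at (413,-270) with yaw -18.6°.

```bash
python3 -m crank '0 0 0 0 0 0.08; 0 0 0 0 0 0.08; 0 0 0 0 0 0.08; 0 0 0 0 0 0.05; -0.1 0.4 0 0 0 0' >/dev/null
python3 -m crank '-0.2 0.75 0 0 0 0; -0.2 0.75 0 0 0 0; -0.2 0.75 0 0 0 0; -0.2 0.75 0 0 0 0; -0.2 0.75 0 0 0 0' >/dev/null
python3 -m crank '-0.2 0.75 0 0 0 0; -0.2 0.75 0 0 0 0; -0.2 0.75 0 0 0 0; -0.2 0.75 0 0 0 0; -0.2 0.75 0 0 0 0' >/dev/null
python3 -m crank '-0.2 0.75 0 0 0 0; -0.2 0.75 0 0 0 0; -0.2 0.75 0 0 0 0; -0.11 0.57 0 0 0 0; 0 0 0 0 0 0' >/dev/null
python3 -m crank '0 0 0 0 0 0; 0 0 0 0 0 0; 0 0 0 0 0 0; 0 0 0 0 0 0; 0 0 0 0 0 0' >/dev/null
python3 - <<'E'
from meas import *
s=snapshot("wrist"); C=colours(s);W=world(s)
n=(np.hypot(W[...,0]-.413,W[...,1]+.268)<.08)
k=biggest(C["red"]&(W[...,2]>.03)&n); print(rect(s,k,.042),np.median(W[k][:,2]))
E
python3 plan.py 413 -269.5 12.5 -18.6
```

```text
(array([ 413.7, -270.5]), array([66.1, 40.1]), -18.6) 0.04135458185932046
turn [-0.     0.     0.001] shift [ 0.09 -0.02  3.  ] q6 1.08
now [ 409.4 -269.   132.5] t 28.9 gap 0.998 gf 0.0 F [-0.4  0.6 -0.3]
```

```bash
python3 -m crank '0.1 0 0.3 0 0 0; 0 0 0.5 0 0 0; 0 0 0.5 0 0 0; 0 0 0.5 0 0 0; 0 0 0.5 0 0 0' >/dev/null
python3 -m crank '0 0 0.4 0 0 0; 0 0 0.3 0 0 0; 0 0 0 0 0 0; 0 0 0 0 0 0; 0 0 0 0 0 0' 
python3 -m crank '0 0 0 0 0 0; 0 0 0 0 0 0; 0 0 0 0 0 0; 0 0 0 0 0 0; 0 0 0 0 0 0' -1 40 >/dev/null
python3 -m crank '0 0 0 0 0 0; 0 0 0 0 0 0; 0 0 0 0 0 0; 0 0 -0.2 0 0 0; 0 0 -0.4 0 0 0'
python3 -m crank '0 0 -0.5 0 0 0; 0 0 -0.5 0 0 0; 0 0 -0.5 0 0 0; 0 0 -0.3 0 0 0; 0 0 0 0 0 0' >/dev/null
python3 held.py red; python3 plan.py 437.5 280 110 8.3
```

```text
t: 29.85
tcp_pos: [0.4134, -0.2711, 0.013]
tool_rot: [0.987, -0.162, 0.001, 0.0]
force: [-0.1, 0.2, 0.5]
finger_gap: 1.0
gripper_force: 0.0
t: 30.85
tcp_pos: [0.4122, -0.2701, 0.0361]
tool_rot: [0.987, -0.162, -0.001, -0.001]
force: [-0.0, 0.1, -0.2]
finger_gap: 0.463
gripper_force: 41.0
top z (tool) -30.1 x [-24.1  33.2] y [-18.3  20.1] all x [-24.   33.6]
turn [ 0.001 -0.001 -0.299] shift [  2.59 -13.54  -0.02] q6 1.09
now [ 413.1 -271.   109. ] t 31.4 gap 0.459 gf 41.0 F [-0.  -0.2 -0.9]
```

```bash
python3 -m crank '0 0 0 0 0 -0.06; 0 0 0 0 0 -0.09; 0 0 0 0 0 -0.09; 0 0 0 0 0 -0.059; 0.1 -0.4 0 0 0 0' >/dev/null
python3 -m crank '0.15 -0.75 0 0 0 0; 0.15 -0.75 0 0 0 0; 0.15 -0.75 0 0 0 0; 0.15 -0.75 0 0 0 0; 0.15 -0.75 0 0 0 0' >/dev/null
python3 -m crank '0.15 -0.75 0 0 0 0; 0.15 -0.75 0 0 0 0; 0.15 -0.75 0 0 0 0; 0.15 -0.75 0 0 0 0; 0.15 -0.75 0 0 0 0'
python3 -m crank '0.15 -0.75 0 0 0 0; 0.15 -0.75 0 0 0 0; 0.15 -0.75 0 0 0 0; 0.15 -0.75 0 0 0 0; 0.15 -0.75 0 0 0 0' >/dev/null
python3 -m crank '0.15 -0.75 0 0 0 0; 0.09 -0.75 0 0 0 0; 0 -0.39 0 0 0 0; 0 0 0 0 0 0; 0 0 0 0 0 0' >/dev/null
python3 -m crank '0 0 0 0 0 0; 0 0 0 0 0 0; 0 0 0 0 0 0; 0 0 0 0 0 0; 0 0 0 0 0 0' >/dev/null
python3 held.py red; python3 plan.py 437.5 280 12.5 8.3
python3 - <<'E'
from meas import *
s=snapshot("wrist"); cv2.imwrite("pics/w7.png",s["image"][:,:,::-1])
E
```

```text
t: 32.9
tcp_pos: [0.4291, 0.0534, 0.1079]
tool_rot: [0.997, 0.071, -0.001, -0.0]
force: [0.1, 0.0, -2.0]
finger_gap: 0.46
gripper_force: 41.0
top z (tool) -29.2 x [-25.1  32.3] y [-18.3  20. ] all x [-24.9  32.7]
turn [-0. -0. -0.] shift [ 0.  -0.   2.4] q6 1.78
now [437.4 279.9 108.6] t 34.5 gap 0.464 gf 41.0 F [-0.3 -0.6 -2.1]
```

View pics/w7.png

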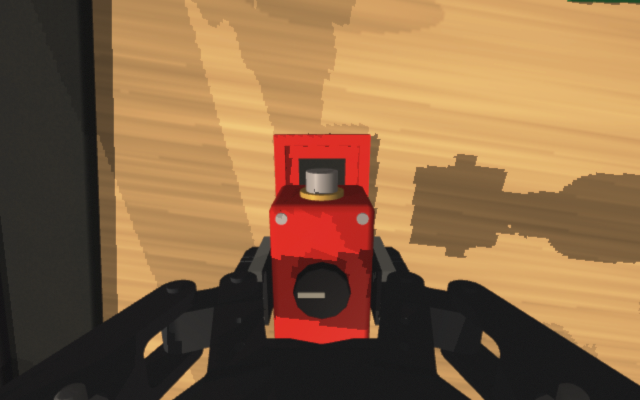

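The red module (321,262) is lined up over the now empty red nest, whose far end is at (322,155). I'm lowering it.

```bash
python3 -m crank '0 0.01 0.4 0 0 0; 0 0 0.5 0 0 0; 0 0 0.5 0 0 0; 0 0 0.5 0 0 0; 0 0 0.28 0 0 0' >/dev/null
python3 -m crank '0 0 0.12 0 0 0; 0 0 0.08 0 0 0; 0 0 0 0 0 0; 0 0 0 0 0 0; 0 0 0 0 0 0'
python3 -m crank '0 0 0 0 0 0; 0 0 0 0 0 0; 0 0 0 0 0 0; 0 0 0 0 0 0; 0 0 0 0 0 0' 0.6 >/dev/null
python3 -m crank '0 0 -0.3 0 0 0; 0 0 -0.6 0 0 0; 0 0 -0.8 0 0 0; 0 0 -0.8 0 0 0; 0 0 -0.5 0 0 0' 1 >/dev/null
python3 -m crank '0 0 -0.5 0 0 0; 0 0 -0.5 0 0 0; 0 0 0 0 0 0; 0 0 0 0 0 0; 0 0 0 0 0 0' >/dev/null
python3 - <<'E'
from meas import *
s=snapshot("wrist")
C=colours(s);W=world(s)
n=(np.hypot(W[...,0]-.4375,W[...,1]-.28)<.08)
k=biggest(C["red"]&(W[...,2]>.03)&n); print(rect(s,k,.042),np.median(W[k][:,2]))
k=C["red"]&(W[...,2]<.012)&n; print(rect(s,k,.007))
s=snapshot("top"); cv2.imwrite("pics/top1.png",s["image"][:,:,::-1])
E
python3 plan.py 437 280 180 8.3
```

```text
t: 35.5
tcp_pos: [0.4377, 0.2799, 0.0139]
tool_rot: [0.997, 0.072, 0.001, -0.0]
force: [-1.3, -1.0, -1.9]
finger_gap: 0.46
gripper_force: 41.1
(array([437.5, 278.1]), array([65.8, 40.4]), 8.3) 0.04132455314780281
(array([437.7, 278.9]), array([97.9, 72.8]), 8.3)
turn [ 0.     0.001 -0.   ] shift [ 0.01 -0.01 -0.19] q6 1.78
now [436.6 279.4 172.3] t 37.1 gap 0.999 gf 0.0 F [-0.6  0.1  0.4]
```

View pics/top1.png

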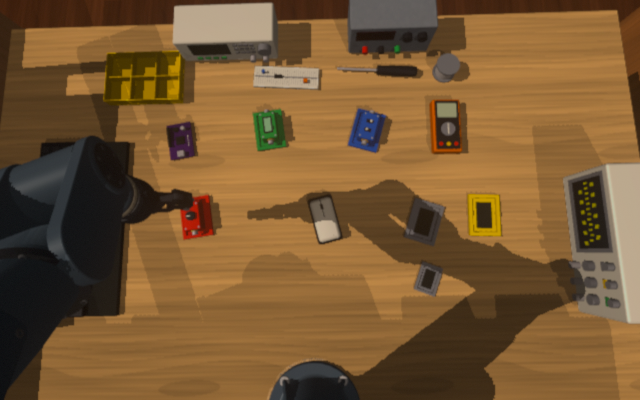

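The top view shows green in green (269,130), blue in blue (368,130) and red in red (196,217). The grey nest (425,221) is empty, and the mouse (325,218), meter (446,127) and board (180,140) have not moved.

```bash
python3 -c "
from station import manip
print(manip.sign_off())"
```

```text
the job is handed in; nothing more can be done
None
```

I moved all three modules into the nests of their own colours, left the grey nest empty and the mouse, multimeter and board where they were, and handed the job in at about 37 s; the sign-off returned no verdict.

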